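Set the prop leg of a bedside reading stand and hold it clamped

TASK

Release the prop leg of the reading stand by pressing its sprung knob down and turning it anticlockwise to the stop. With the cam lever still open, slide the leg out until its pointer is at the steel length mark, hold it there and squeeze the cam lever fully shut; its worn cam cannot hold the leg alone, so finish still holding the leg at the mark with the lever shut. Leave the other things on the table where they are.

Things in the scene. Friction and masses are not known exactly. Their poses are not given: they have to be found in the camera images.
- stand: folding reading stand lying face-down, fixed (non-slip feet): birch panel 12 mm thick, x -75..75, y -155..140 mm. Origin on the table under the slide's centre line; +y is the way the leg slides out. A grey housing 64 mm square, top 28 mm above the table, carries the knob at x 0, y -115 mm. A white scale strip (top at 14 mm) runs at x -64..-46 mm.
- knob_grip (a point): point on the knob's vertical axis at the height to grip, 64 mm above the table when not pressed. The knob is a grey upright bar 14 mm thick (x), 44 mm long (y), 42 to 74 mm above the table, over a 32 mm round skirt at 36..42 mm. Axes turn with the knob; at the start they are the stand's.
- plunger (a joint): how far the knob is pressed down, 0 to 0.008 m, sprung: about 3.5 N to start, 8.5 N at the bottom. The knob can only turn while pressed at least 0.006 m; released, it springs back up.
- knob (a joint): turn of the knob, rad, 0 locked (start) to 1.15 stop; positive is anticlockwise seen from above. Unpressed it meets a hard stop at about 0.06. Turned past about 0.9 it frees the leg, and once let go springs up and stays turned. Friction 0.03 N m.
- leg: sliding prop leg with black shoe; slides only along the stand's y (same axes), 130 mm outward. Origin: underside centre of the shoe, 20 mm above the table, at y -10 mm of the stand at the start. Shoe plate 76 x 56 mm, top 26 mm above the table; a bar with a rubber foot leads out to 194 mm in +y. A return spring pulls it back (-y), 2 N at the start to 4 N, lever shut or not.
- bay (a point): middle of the finger bay on the leg, 24 mm to -x from its centre line, 50 mm above the table. Grip wall: x -10..2, y -25..25 mm from the leg's origin, top 62 mm above the table. On its -x side two fins, 5 mm thick, out to x -38 mm, top 60 mm above the table, leave a bay 40 mm wide (y -20..20), open above and to -x; a finger in it can push a fin to slide the leg.
- leg_grip (a point): place to squeeze, 50 mm above the table, on the leg (axes as the stand): middle of grip wall plus shut lever, together x -10..10 mm. One finger in the bay, the other outside the lever, closing along the stand's x.
- lever (a joint): opening of the steel cam lever, rad: 0 shut flat on the grip wall, 0.6 most; starts 0.38 to 0.5. Plate 8 mm thick, 54 mm long, 31 to 61 mm above the table, on the wall's +x side; pivots on an upright pin at x 6, y 22 mm from the leg's origin, points to -y when shut, free end swings to +x (26 mm out at 0.5). Stays where left; 2 to 3 N at mid length pushes it shut.
- pointer (a point): tip of the small steel pointer on the shoe, 47 mm to -x from the leg's centre line, beside the scale, 23 mm above the table; moves with the leg.
- mark: the length mark, a dark steel clip 16 (x) x 4 (y) x 10 mm (high) across the white scale, fixed; origin at its underside centre, axes as the stand. It lies 50 to 105 mm in +y from where the pointer starts; the leg is at the mark when pointer and clip have the same position along y.
- organiser: bystander: grey seven-day pill organiser, 45 x 155 x 24 mm, loose, origin under its centre
- charger: bystander: white hearing aid charger, 65 x 85 x 26 mm, loose, origin under its centre
- rack: bystander: transparent battery blister rack, 60 x 90 x 46 mm, loose, origin under its centre
- coaster: bystander: turquoise silicone coaster, 92 mm across, 5 mm thick, loose, origin under its centre

How it is judged (in metres and radians):
On the way, in this order (a step that is already met when the one before it is completed fails the run):
1. the knob is pressed down (value of joint plunger above 0.005 m), for 0.05 s.
2. the knob has been turned to release the leg (value of joint knob above 0.9 rad), for 0.1 s.
3. the leg is held out at the mark with the lever still open (y of pointer in the frame of mark between -0.006 and 0.006 m and value of joint lever above 0.15 rad and contact force between the fingers and leg above 0.5 N), for 0.2 s.
At the end, for the whole second after the job is handed in: The pointer is within 5 mm of the mark along the slide, the lever is shut (under 0.08 rad), the knob is turned (over 0.9 rad) and has sprung back up (pressed under 3 mm), and the fingers still hold the leg (contact over 2 N) (y of pointer in the frame of mark between -0.005 and 0.005 m and value of joint lever below 0.08 rad and value of joint knob above 0.9 rad and value of joint plunger below 0.003 m and contact force between the fingers and leg above 2 N); the arm keeps its last pose, push and grip.
It fails at once if a bystander is moved more than 20 mm (distance of any of organiser, charger, rack, coaster from where it was at the start of the episode above 0.02 m).
It fails at once if the knob is wrenched round without being pressed down (value of joint knob between 0.12 and 0.6 rad and value of joint plunger below 0.004 m).
It also fails if it takes over 54 s, if anything falls off the work surface, if the arm or the gripper's body presses on something with over 40 N, if the wrist force passes 120 N, or if a joint passes its speed limit or range.

ROBOT

A 7-joint arm with a two-finger parallel gripper is mounted at the origin on the work surface. World frame = base frame: x ahead of the robot, y to its left, z up, the work surface at z = 0. Lengths are in mm, angles in rad, forces in N, time in s.
With the tool pointing down it reaches from about 400 to 875 mm from the base axis. Payload 19.3 kg.
Tool frame: the origin (TCP) lies at the very end of the fingers, on their centre line; the grasp point (between the pads) lies 19 mm behind it (grip_point_offset is the z of the grasp point in the tool frame, in mm); z points along the fingers, y is the line along which they close (so a half turn about z gives the same grasp; the last joint's range is limited). The gripper opens to 85 mm and grips with 20 to 120 N. Pads are 22 mm wide; open, the fingers measure 114 mm over their backs; the gripper's body (76 mm by 85 mm) begins 54 mm behind the grasp point. The pads swing forward as they close: fully open they stand 13 mm farther back than shut.
Start: joints at [1.221, 0.521, -0.036, 1.599, 0.021, 1.021, -0.113], TCP at [172.574, -600.693, 207.491] pointing down, gripper open.
Joint ranges: [-2.91, 2.91], [-0.3, 2.13], [-1.5, 1.42], [0.17, 2.43], [-1.26, 4.41], [0.16, 1.93], [-2.52, 2.52]. Speed limits (rad/s): [1.89, 1.89, 2.39, 2.39, 3.01, 3.01, 3.01].

INTERFACE

Orientations are given as a 3x3 rotation matrix whose columns are the frame's x, y, z axes.
In Python, from workcell import movep, movel, goto_joints, open_gripper, clamp, wait, inverse_kinematics, read_state, camera, PlanningError, finish_job, grip_point_offset gives the robot as it stands. Calls block until the motion is done:
- movep(position, orientation): joint-space move of the TCP to a pose.
- movel(position, frame=None, max_speed=150, guard=None): straight line of the TCP; frame=None keeps the orientation; max_speed is the mean speed in mm/s. With guard (N) it stops when the force on the tool has changed by that much, and returns True; else False.
- goto_joints(angles): joint-space move.
- open_gripper() and clamp(): open the fingers fully, or close them until they stop; the grip force is fixed at half the most.
- wait(seconds).
- inverse_kinematics(position, orientation): joint angles nearest the present ones, or None.
- read_state(): the state.
- camera(name): name is "scene" or "top" or "wrist"; returns a dict with "image" (400x640x3 uint8, blue, green, red), "range_z" (400x640 float32, mm along the optical axis (not along the pixel's ray), 0 where there is no reading), "fx", "fy", "cx", "cy" (pixels), "dist_coeffs" ([k1, k2, p1, p2, k3] as OpenCV has them; the pictures are not rectified), "cam_to_world" (4x4, takes a point from camera to world coordinates). Camera axes: x right, y up, looking along -z (the intrinsics and any distortion apply to the point x, -y, -z); pixel columns grow to the right and rows downward; lengths in mm; the calibration is good to about 2 mm. A picture is of the moment at which its call begins.
A pose or a line that the arm cannot do raises PlanningError and nothing moves.
- finish_job(): hands the job in; it is judged then, once.
The state is a dict: "time": time; "qpos": joint angles; "qvel": joint speeds; "joint_efforts": joint torques, N m; "eef_pos": TCP position; "tool_rot": TCP orientation; "ft_force": force on the tool from outside, world axes, zero at the start; "torque": the same for the moment, N m; "finger_gap": finger opening in mm; "gripper_force": force on a finger pad.
Only numpy, scipy, OpenCV 4.12 (cv2) and the standard library are available. Lean on these libraries where they do the work, as an engineer would, in place of code of your own. Each camera call takes 0.05 s, during which the arm holds its last target. There are 200 camera calls.

## Working session

There is one attempt and no reset: what is moved stays moved. The work goes in short steps, each a Python script; the robot and the scene stay as the last script left them, time stands still between calls to the robot, and variables do not carry over. Pictures are saved under pics/ and viewed, at most 10 in all, crops included, and the job is handed in when it is done.

```bash
mkdir -p pics; ls
cat > h.py <<'E'
import numpy as np, cv2, pickle
from workcell import *
def snap(name,fn):
    c=camera(name); pickle.dump(c,open(f'pics/{fn}.pkl','wb')); cv2.imwrite(f'pics/{fn}.png',c['image']); return c
def load(fn): return pickle.load(open(f'pics/{fn}.pkl','rb'))
def ray(c,u,v):
    K=np.array([[c['fx'],0,c['cx']],[0,c['fy'],c['cy']],[0,0,1]])
    x,y=cv2.undistortPoints(np.array([[[u,v]]],float),K,np.array(c['dist_coeffs'],float))[0,0]
    return np.array([x,-y,-1.])
def at_z(c,u,v,z):
    T=np.array(c['cam_to_world']); d=T[:3,:3]@ray(c,u,v); o=T[:3,3]; return o+d*(z-o[2])/d[2]
def at_d(c,u,v):
    T=np.array(c['cam_to_world']); r=c['range_z'][int(round(v)),int(round(u))]; return T[:3,3]+T[:3,:3]@(ray(c,u,v)*r)
E
python3 - <<'E'
from h import *
for n in ('scene','top'):
    c=snap(n,n+'0'); print(np.round(c['cam_to_world'],2).tolist(),c['fx'])
print(read_state()['time'],grip_point_offset)
cv2.imwrite('pics/both.png',cv2.resize(np.vstack([load('scene0')['image'],load('top0')['image']]),(480,600)))
E
```

```text
pics
[[-0.83, -0.29, 0.47, 1160.65], [0.55, -0.46, 0.7, 885.38], [0.01, 0.84, 0.54, 752.93], [0.0, 0.0, 0.0, 1.0]] 471.00327292578356
[[-0.01, 0.98, -0.2, 381.52], [-1.0, -0.01, 0.0, 25.4], [-0.0, 0.2, 0.98, 1210.52], [0.0, 0.0, 0.0, 1.0]] 432.7398385114526
0.1 -18.700000000000003
```

View pics/top0.png

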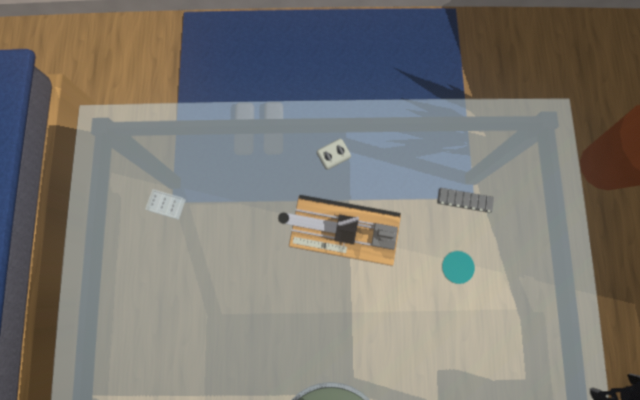

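The stand lies around (345,230): leg foot at (283,218) to the left, knob housing at (383,236), scale on the lower side. All bystanders are well clear of it.

Run:
```python
from h import *
c=load('top0'); cv2.imwrite('pics/topc.png',cv2.resize(c['image'][185:275,275:410],None,fx=5.9,fy=5.9,interpolation=cv2.INTER_CUBIC))
for p in [(345,230),(383,236),(283,218)]: print(at_d(c,*p), at_z(c,*p,20))
```

```text
[542.02365472 -48.94398329  60.4720699 ] [547.6721244  -51.56025925  20.        ]
[ 522.89226198 -148.39722831   72.10393443] [ 529.36280635 -156.35171811   20.        ]
[582.55225466 119.8396978   27.78429386] [583.87538487 120.46126729  20.        ]
```

View pics/topc.png

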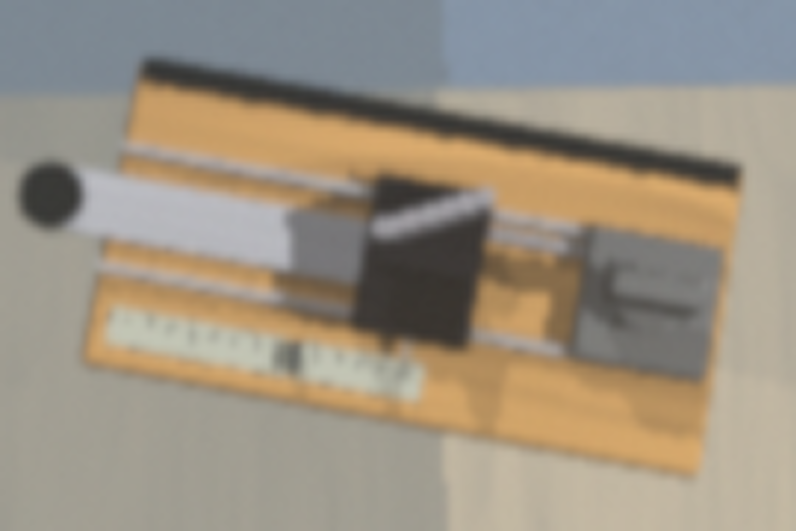

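```bash
cat >> h.py <<'E'
def Rz(y):
    c,s=np.cos(y),np.sin(y); return np.array([[c,-s,0],[s,c,0],[0,0,1]])
def tool(y): # tool x=stand y, tool y=stand x
    return Rz(y)@np.array([[0,1,0],[1,0,0],[0,0,-1.]])
E
python3 - <<'E'
from h import *
st=read_state(); print(np.round(st['tool_rot'],2).tolist())
for f in (0,np.pi):
  for a in (0,1.2):
    for p in [(545,-50,330),(529,-150,60)]:
        q=inverse_kinematics(p,tool(-0.183+f+a)); print(f,a,p,None if q is None else np.round(q,2))
cur=st['tool_rot']
best=max((0,np.pi),key=lambda f:np.sum(np.array(cur)*tool(-.183+f))); print(best)
movep((525,-60,330),tool(-0.183+best))
c=snap('wrist','w1'); print(read_state()['time'],np.round(c['cam_to_world'],2).tolist())
E
```

```text
[[0.96, 0.28, -0.0], [0.28, -0.96, 0.0], [-0.0, -0.0, -1.0]]
0 0 (545, -50, 330) [ 0.47  0.34 -0.65  1.62  0.21  1.26 -0.4 ]
0 0 (529, -150, 60) [ 0.49  0.64 -0.44  1.9   0.41  0.69 -0.38]
0 1.2 (545, -50, 330) [ 0.56  0.37 -0.78  1.61  0.27  1.27  0.75]
0 1.2 (529, -150, 60) [ 0.63  0.69 -0.65  1.89  0.59  0.76  0.66]
3.141592653589793 0 (545, -50, 330) [ 0.83  0.54 -1.27  1.6   0.52  1.39  2.47]
3.141592653589793 0 (529, -150, 60) [-0.3   0.74  0.68  1.94 -0.7   0.72 -2.52]
3.141592653589793 1.2 (545, -50, 330) [ 0.22  0.3  -0.31  1.63  0.1   1.23 -2.23]
3.141592653589793 1.2 (529, -150, 60) [ 0.14  0.61  0.04  1.92 -0.04  0.62 -1.92]
0
2.4917 [[0.98, 0.17, 0.06, 539.56], [-0.18, 0.93, 0.32, 20.04], [-0.0, -0.32, 0.95, 497.08], [0.0, 0.0, 0.0, 1.0]]
```

View pics/w1.png

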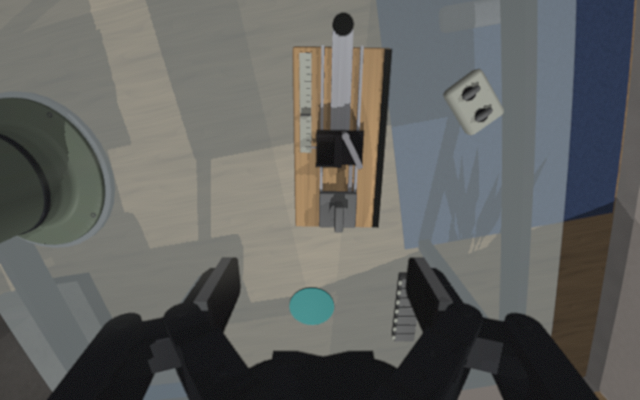

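Wrist view confirms the layout (knob at (338,205), shoe at (340,148), clip at (306,112)). I'll go closer.

Run:
```python
from h import *
movep((527,-150,150),tool(-0.183))
c=snap('wrist','w2'); print(read_state()['time'],c['fx'],np.round(c['cam_to_world'],2).tolist())
cv2.imwrite('pics/w2c.png',cv2.resize(c['image'][0:280,200:440],None,fx=2.14,fy=2.14,interpolation=cv2.INTER_CUBIC))
```

```text
3.3667 293.1047640011594 [[0.98, 0.17, 0.06, 542.02], [-0.18, 0.93, 0.32, -68.4], [0.0, -0.32, 0.95, 318.53], [0.0, 0.0, 0.0, 1.0]]
```

View pics/w2c.png

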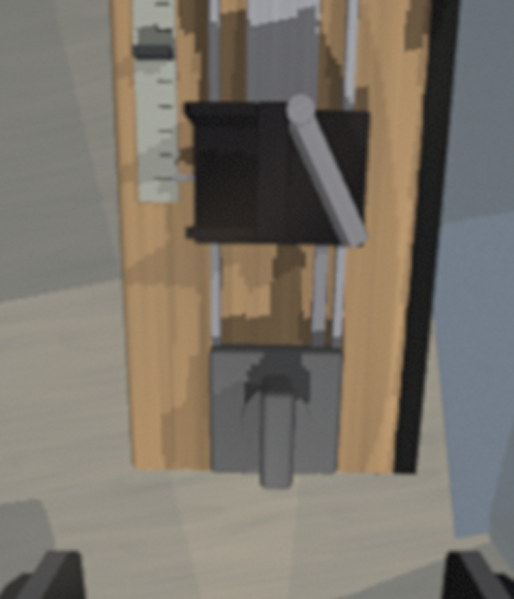

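```bash
cat > m.py <<'E'
from h import *
c=load('w2')
def m(u,v,z): return at_z(c,200+u/2.14-.25,v/2.14-.25,z)[:2]
def d(u,v): return at_d(c,200+u/2.14-.25,v/2.14-.25)
P={'hUL':(211,347,28,-32,-83),'hUR':(341,347,28,32,-83),'hLL':(209,471,28,-32,-147),'hLR':(337,472,28,32,-147),
'pLL':(134,468,12,-75,-155),'pLR':(415,474,12,75,-155),'kUL':(264,391,74,-7,-93),'kUR':(296,391,74,7,-93),'kLL':(261,488,74,-7,-137),'kLR':(292,488,74,7,-137)}
W=np.array([m(*v[:3]) for v in P.values()]); S=np.array([v[3:] for v in P.values()],float)
a=S-S.mean(0); b=W-W.mean(0); y=np.arctan2((a[:,0]*b[:,1]-a[:,1]*b[:,0]).sum(),(a*b).sum())
R=Rz(y)[:2,:2]; t=W.mean(0)-R@S.mean(0); print(y,t)
if __name__=='__main__':
    inv=lambda p:(p-t)@R
    for k,w,s in zip(P,W,S): print(k,np.round(inv(w)-s,1))
    for n,q in {'ptr':(177,178,23),'clipU':(155,44,24),'clipL':(155,51,24),'clipb':(155,59,14),'leverpin':(301,108,61),'leverend':(352,240,61)}.items(): print(n,np.round(inv(m(*q)),1))
    for q in [(277,440),(245,420),(155,50),(155,48),(270,170)]: p=d(*q); print(np.round(inv(p[:2]),1),p[2])
E
python3 m.py
```

```text
-0.19926944860201587 [555.3536125  -43.13507367]
hUL [ 1.1 -1.9]
hUR [-2. -1.]
hLL [-0.6 -0.6]
hLR [-0.5 -0.2]
pLL [1.5 1.8]
pLR [0.2 0.6]
kUL [ 0.9 -0.4]
kUR [-0.2 -0.2]
kLL [0.3 0.9]
kLR [-0.5  1.1]
ptr [-45.7 -10.6]
clipU [-53.6  42.1]
clipL [-53.7  39.4]
clipb [-55.3  38.6]
leverpin [ 6.  12.6]
leverend [ 27.7 -34.7]
[  -0.4 -113.9] 75.28775945385641
[ -14.4 -115.9] 42.707033275106255
[-53.3  39.3] 26.15204441838705
[-53.5  40.3] 24.968795253890562
[-5.2 -9.5] 62.91912310150792
```

```bash
cat >> h.py <<'E'
Y=-0.1993; T=np.array([555.35,-43.14])
def W(x,y,z): return np.r_[T+Rz(Y)[:2,:2]@[x,y],z]
def info():
    s=read_state(); p=np.array(s['eef_pos']); l=(p[:2]-T)@Rz(Y)[:2,:2]
    print('t',round(s['time'],2),'stand xyz',np.round([*l,p[2]],1),'F',np.round(Rz(Y).T@np.array(s['ft_force']),1),'gap',round(s['finger_gap'],1),'gf',round(s['gripper_force'],1),'Tz',round(s['torque'][2],2)); return s
E
python3 - <<'E'
from h import *
movel(W(0,-115,100),tool(Y)); movel(W(0,-115,46))
info(); clamp(); info()
print(movel(W(0,-115,37.5),max_speed=30,guard=25)); info()
snap('wrist','w3'); c=load('w3'); cv2.imwrite('pics/w3c.png',c['image'])
E
```

```text
t 4.37 stand xyz [   0.4 -114.8   46.8] F [ 0.  -0.4  1.5] gap 85.4 gf 0.0 Tz 0.09
t 5.03 stand xyz [   0.2 -115.    46.2] F [0.5 0.2 3.6] gap 11.1 gf 58.6 Tz -0.01
True
t 5.38 stand xyz [   0.5 -115.    38.1] F [-4.  -0.8 19.2] gap 11.3 gf 60.6 Tz 0.01
```

View pics/w3c.png

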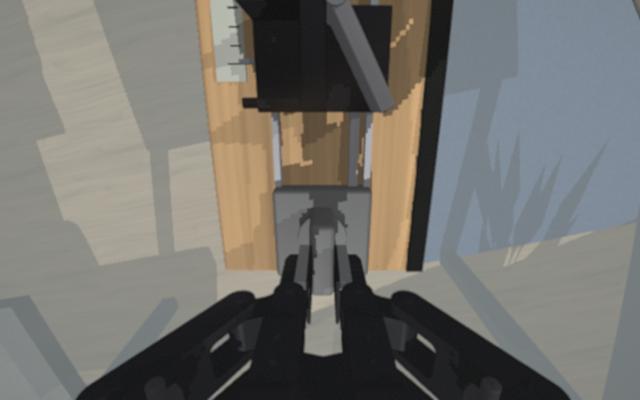

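The pads hold the bar at (322,250) and it's bottomed (19 N). Now turn.

Run:
```python
from h import *
for a in (.25,.5,.75,.95,1.08,1.15):
    movel(W(0,-115,37.8),tool(Y+a),max_speed=60); s=info()
    print(a, np.round(np.arctan2(s['tool_rot'][1][0],s['tool_rot'][0][0])-(Y+np.pi/2),3))
```

```text
t 5.83 stand xyz [   0.3 -115.    38.2] F [-3.1 -0.3 14.3] gap 11.1 gf 60.1 Tz 0.04
0.25 0.25
t 6.22 stand xyz [   0.3 -115.    38.2] F [-2.4  0.3 15.1] gap 10.9 gf 60.1 Tz 0.03
0.5 0.5
t 6.62 stand xyz [   0.3 -115.    38.2] F [-2.2 -1.5 14.5] gap 11.2 gf 60.1 Tz 0.05
0.75 0.75
t 6.97 stand xyz [   0.3 -115.    38.2] F [-2.6 -0.4 14.8] gap 11.1 gf 60.1 Tz 0.02
0.95 0.95
t 7.26 stand xyz [   0.3 -115.    38.2] F [-2.9 -1.1 15.6] gap 11.1 gf 60.1 Tz -0.01
1.08 1.081
t 7.51 stand xyz [   0.3 -115.    38.2] F [-2.4 -0.6 15.3] gap 10.6 gf 60.1 Tz -0.04
1.15 1.15
```

Run:
```python
from h import *
open_gripper(); info()
movel(W(0,-115,115)); s=info()
movep(W(16,-10,115),tool(Y)); snap('wrist','w4')
movel(W(16,-10,32),max_speed=80); info()
movel(W(16,-4,32),max_speed=40); info()
movel(W(16,40,32),max_speed=40); info(); snap('wrist','w5'); snap('scene','s5')
a=load('w4')['image'][:260,180:460]; b=load('w5')['image'][60:320,180:460]
cv2.imwrite('pics/w45.png',cv2.resize(np.hstack([a,b]),None,fx=1.42,fy=1.42,interpolation=cv2.INTER_CUBIC))
```

```text
t 8.22 stand xyz [-1.00e-01 -1.15e+02  3.78e+01] F [-0.1  0.1  0.3] gap 85.4 gf 0.0 Tz -0.03
t 8.88 stand xyz [  -0.4 -115.3  114.4] F [-0.1  0.4 -0.1] gap 85.0 gf 0.0 Tz 0.07
t 11.23 stand xyz [16.3 -9.9 32.5] F [-0.1  0.  -0.3] gap 85.3 gf 0.0 Tz -0.01
t 11.53 stand xyz [16.1 -3.5 32.2] F [ 0.2 -0.6  0.2] gap 85.1 gf 0.0 Tz 0.04
t 12.78 stand xyz [16.  39.7 32. ] F [ 0.1  0.  -0.5] gap 85.5 gf 0.0 Tz 0.0
```

View pics/w45.png

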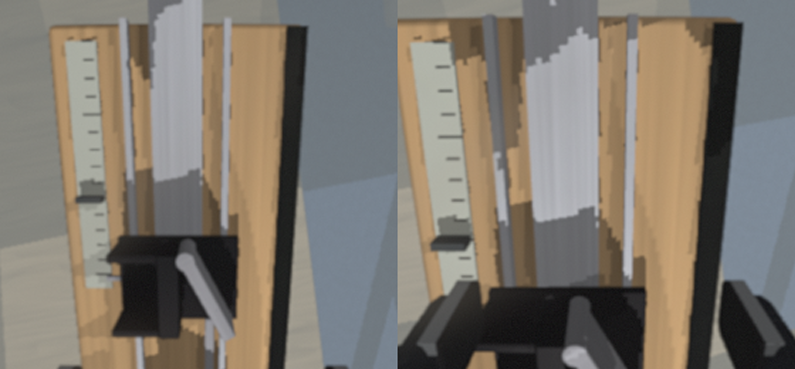

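Left: leg still home, clip at (90,198), pointer near (110,277). Right: shoe front edge at row 290, but no y force felt; check whether the leg moved.

Run:
```python
from h import *
a=load('w5')['image'][130:350,150:500]; 
b=load('s5'); T4=np.array(b['cam_to_world']); p=np.linalg.inv(T4)@np.r_[W(0,10,40),1]; u=int(b['cx']+b['fx']*p[0]/-p[2]); v=int(b['cy']+b['fy']*p[1]/p[2]); print(u,v)
b=b['image'][v-70:v+70,u-110:u+110]
cv2.imwrite('pics/w5b.png',np.vstack([cv2.resize(a,(440,277)),cv2.resize(b,(440,280),interpolation=cv2.INTER_CUBIC)]))
```

```text
314 204
```

View pics/w5b.png

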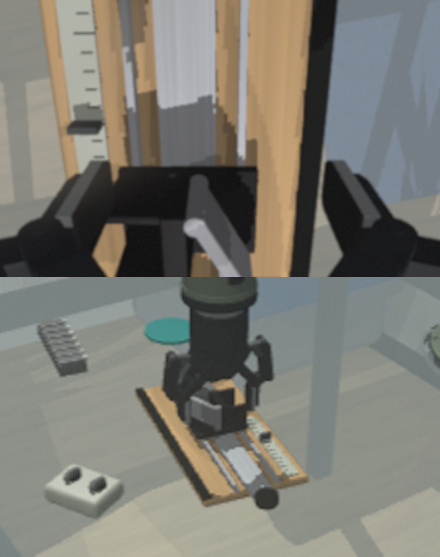

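Run:
```python
from h import *
def loc(p): return np.round([*((p[:2]-T)@Rz(Y)[:2,:2]),p[2]],1)
c=load('w4'); print('w4 fin/shoe edge',[loc(at_d(c,*p)) for p in [(265,172),(301,170),(311,178)]])
c=load('w5')
s=350/440; f=lambda x,y:(150+x*s,130+y*s)
for n,p in {'fin':(130,178),'shoefront':(150,175),'pin':(197,185),'levend':(195,228),'fingL inner tip':(104,168),'fingL':(95,180),'fingL o':(82,185),'fingLbody':(40,225),'fingR':(335,175),'fingR2':(350,190)}.items(): print(n,loc(at_d(c,*f(*p))))
```

```text
w4 fin/shoe edge [array([-34.1,  15. ,  37.6]), array([-4. , 14.7, 28.6]), array([ 6.2, 16.7, 65. ])]
fin [-31.   14.3  29.3]
shoefront [-20.8  14.4  26.4]
pin [ 5.4 16.9 39.7]
levend [ 5.7 11.8 65.7]
fingL inner tip [-27.   49.7  78.5]
fingL [-27.6  50.3  87.5]
fingL o [-31.1  50.4  90.8]
fingLbody [-33.9  53.7 115.8]
fingR [58.  50.2 84.3]
fingR2 [59.9 50.9 94.6]
```

Run:
```python
from h import *
def loc(p): return np.round([*((p[:2]-T)@Rz(Y)[:2,:2]),p[2]],1)
np.set_printoptions(suppress=True)
for fn,(tx,ty,tz) in {'w5':(16,39.7,32),'w2':None or (0,0,150)}.items():
    c=load(fn)
    for v in (250,256,260,264,268,272,276,280,290,300):
        print(fn,v,[(u,*(loc(at_d(c,u,v))-[tx,ty,tz]).round(0)) for u in (215,224,230,234)])
print(load('w5')['dist_coeffs'],load('w5')['cx'],load('w5')['cy'],np.round(load('w5')['cam_to_world'],3).tolist()); info()
```

```text
w5 250 [(215, np.float64(-77.0), np.float64(-17.0), np.float64(-17.0)), (224, np.float64(-70.0), np.float64(-17.0), np.float64(-17.0)), (230, np.float64(-66.0), np.float64(-17.0), np.float64(-17.0)), (234, np.float64(-63.0), np.float64(-17.0), np.float64(-17.0))]
w5 256 [(215, np.float64(-78.0), np.float64(-22.0), np.float64(-18.0)), (224, np.float64(-71.0), np.float64(-22.0), np.float64(-17.0)), (230, np.float64(-66.0), np.float64(-21.0), np.float64(-16.0)), (234, np.float64(-64.0), np.float64(-22.0), np.float64(-18.0))]
w5 260 [(215, np.float64(-78.0), np.float64(-25.0), np.float64(-17.0)), (224, np.float64(-48.0), np.float64(11.0), np.float64(45.0)), (230, np.float64(-45.0), np.float64(11.0), np.float64(45.0)), (234, np.float64(-43.0), np.float64(10.0), np.float64(43.0))]
w5 264 [(215, np.float64(-78.0), np.float64(-28.0), np.float64(-16.0)), (224, np.float64(-47.0), np.float64(10.0), np.float64(47.0)), (230, np.float64(-44.0), np.float64(11.0), np.float64(48.0)), (234, np.float64(-44.0), np.float64(8.0), np.float64(43.0))]
w5 268 [(215, np.float64(-50.0), np.float64(11.0), np.flo
[... 3728 characters left out ...]
oat64(62.0)), (230, np.float64(-49.0), np.float64(-110.0), np.float64(55.0)), (234, np.float64(-49.0), np.float64(-114.0), np.float64(50.0))]
w2 300 [(215, np.float64(-49.0), np.float64(-102.0), np.float64(72.0)), (224, np.float64(-50.0), np.float64(-110.0), np.float64(62.0)), (230, np.float64(-49.0), np.float64(-114.0), np.float64(56.0)), (234, np.float64(-49.0), np.float64(-118.0), np.float64(52.0))]
[-0.04351623  0.          0.          0.          0.        ] 322.62954506337036 200.66487820825154 [[0.98, 0.189, 0.063, 594.686], [-0.199, 0.928, 0.314, 73.404], [0.0, -0.321, 0.947, 199.325], [0.0, 0.0, 0.0, 1.0]]
t 12.88 stand xyz [16.  39.7 32. ] F [ 1.2  0.5 -0.3] gap 85.5 gf 0.0 Tz 0.08
```

Run:
```python
from h import *
def loc(p): return np.round([*((p[:2]-T)@Rz(Y)[:2,:2]),p[2]],0).astype(int).tolist()
c=load('w3')
for v in (215,230,250,258,262,266,272,280,290,300,315): print('w3',v,[(u,loc(at_d(c,u,v))) for u in (290,298,305,312,322,334,340,348)])
a=c['image'][190:340,260:390]; movel(W(16,39.7,120)); movel(W(0,-60,120)); c=snap('wrist','w6'); b=c['image'][150:300,260:390]
cv2.imwrite('pics/w6b.png',cv2.resize(np.hstack([a,b]),None,fx=3,fy=3,interpolation=cv2.INTER_CUBIC)); info()
```

```text
w3 215 [(290, [-21, -103, 28]), (298, [-16, -102, 30]), (305, [-11, -102, 30]), (312, [-6, -94, 50]), (322, [0, -93, 52]), (334, [7, -101, 31]), (340, [11, -102, 29]), (348, [16, -102, 29])]
w3 230 [(290, [-21, -113, 29]), (298, [-16, -113, 29]), (305, [-11, -110, 36]), (312, [-6, -95, 67]), (322, [0, -96, 66]), (334, [6, -96, 65]), (340, [11, -110, 35]), (348, [17, -113, 29])]
w3 250 [(290, [-22, -128, 28]), (298, [-17, -127, 30]), (305, [-9, -104, 73]), (312, [-6, -108, 66]), (322, [0, -107, 67]), (334, [6, -104, 72]), (340, [9, -104, 73]), (348, [17, -128, 29])]
w3 258 [(290, [-17, -108, 74]), (298, [-12, -104, 81]), (305, [-9, -104, 81]), (312, [-6, -113, 65]), (322, [0, -112, 66]), (334, [6, -106, 77]), (340, [8, -104, 81]), (348, [13, -109, 73])]
w3 262 [(290, [-16, -108, 78]), (298, [-12, -105, 83]), (305, [-8, -105, 84]), (312, [-6, -115, 67]), (322, [0, -115, 66]), (334, [6, -108, 78]), (340, [8, -104, 84]), (348, [12, -104, 84])]
w3 266 [(290, [-16, -109, 80]), (298, [-11, -104, 87]), (305, [-8, -104, 88]), (312, [-6, -116, 68]), (322, [0, -117, 67]), (334, [5, -109, 81]), 
[... 397 characters left out ...]
 99]), (348, [11, -104, 100])]
w3 290 [(290, [-13, -101, 110]), (298, [-10, -103, 107]), (305, [-8, -108, 101]), (312, [-6, -133, 67]), (322, [0, -132, 67]), (334, [5, -120, 84]), (340, [7, -108, 100]), (348, [10, -103, 107])]
w3 300 [(290, [-12, -103, 114]), (298, [-9, -103, 113]), (305, [-7, -111, 104]), (312, [-9, -189, 1]), (322, [-1, -190, 1]), (334, [6, -126, 84]), (340, [7, -110, 105]), (348, [9, -103, 114])]
w3 315 [(290, [-11, -99, 127]), (298, [-8, -99, 127]), (305, [-7, -116, 106]), (312, [-9, -205, 1]), (322, [-1, -205, 1]), (334, [10, -205, 1]), (340, [7, -118, 105]), (348, [8, -99, 127])]
t 14.49 stand xyz [ 1.00e-01 -5.88e+01  1.20e+02] F [0.2 0.  1.2] gap 85.6 gf 0.0 Tz -0.03
```

View pics/w6b.png

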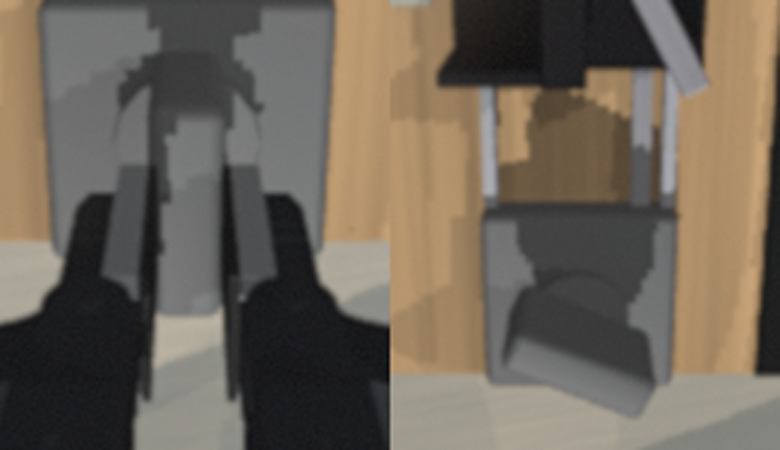

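The knob is turned (right view), but the depth shows the real fingertips about 31 mm above the reported TCP (shut), so my finger passed over the fins. I'll correct heights by 31 mm.

Run:
```python
from h import *
movel(W(16,-10,60)); print(movel(W(16,-10,3),max_speed=60,guard=8)); info()
movel(W(16,-3,3),max_speed=40); info()
movel(W(16,45,3),max_speed=40); info(); c=snap('wrist','w7')
def loc(p): return np.round([*((p[:2]-T)@Rz(Y)[:2,:2]),p[2]],1)
cv2.imwrite('pics/w7c.png',cv2.resize(c['image'][150:350,180:480],None,fx=2.6,fy=2.6,interpolation=cv2.INTER_CUBIC))
```

```text
False
t 16.27 stand xyz [ 16.3 -10.    3.3] F [0.8 0.8 0.2] gap 85.4 gf 0.0 Tz -0.0
t 16.6 stand xyz [16.1 -2.5  3.2] F [ 0.1 -0.4 -0.3] gap 85.7 gf 0.0 Tz -0.07
t 17.95 stand xyz [16.  44.8  3. ] F [ 0.8 -2.3 -0.2] gap 85.5 gf 1.1 Tz 0.14
```

View pics/w7c.png

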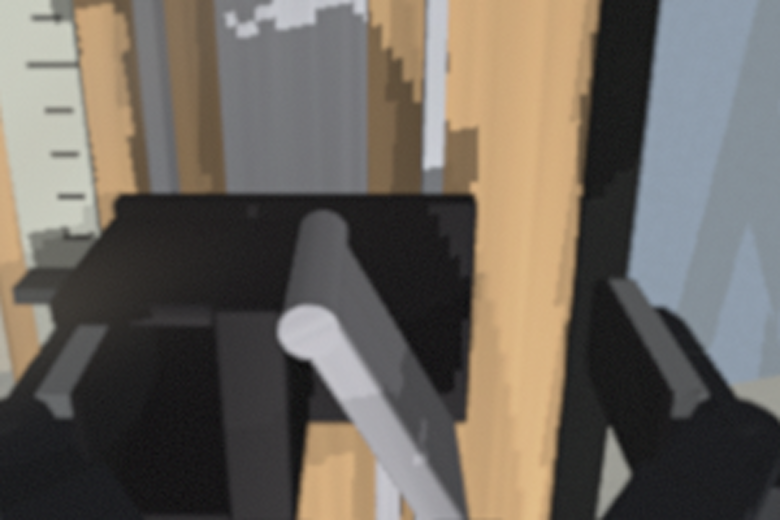

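Run:
```python
from h import *
def loc(p): return np.round([*((p[:2]-T)@Rz(Y)[:2,:2]),p[2]],1)
c=load('w7'); f=lambda x,y:(180+x/2.6-.3,150+y/2.6-.3)
print('shoe front (leg+28)',[loc(at_z(c,*f(*p),26)) for p in [(200,197),(400,197)]],loc(at_d(c,*f(250,204))))
print('pin (leg+22)',[loc(at_z(c,*f(308,332),z)) for z in (61,66)],loc(at_d(c,*f(308,332))))
print('clip',[(p,loc(at_z(c,*f(*p),24)),loc(at_d(c,*f(*p)))) for p in [(45,266),(45,277),(40,284),(40,300)]])
c=load('w4'); f=lambda x,y:(180+x/1.42-.15,y/1.42-.15)
print('w4 clip',[(p,loc(at_z(c,*f(*p),24)),loc(at_d(c,*f(*p)))) for p in [(90,194),(90,198),(90,202)]],'ptr',loc(at_z(c,*f(108,277),23)))
print('w4 front',loc(at_z(c,*f(180,237),26)),'pin',loc(at_z(c,*f(187,262),66)),loc(at_z(c,*f(187,246),66)))
```

```text
shoe front (leg+28) [array([-20. ,  64.3,  26. ]), array([21.3, 64.3, 26. ])] [-9.5 63.2 27.2]
pin (leg+22) [array([ 4.8, 55. , 61. ]), array([ 5.3, 58.3, 66. ])] [ 5.2 57.7 65.1]
clip [((45, 266), array([-55.7,  47. ,  24. ]), array([-60.4,  41.7,  14.3])), ((45, 277), array([-56.1,  44.3,  24. ]), array([-58.1,  42. ,  19.9])), ((40, 284), array([-57.4,  42.5,  24. ]), array([-58.2,  41.7,  22.5])), ((40, 300), array([-58. ,  38.5,  24. ]), array([-57.3,  39.4,  25.4]))]
w4 clip [((90, 194), array([-53.9,  43.5,  24. ]), array([-56.1,  42.6,  15.8])), ((90, 198), array([-54.1,  41. ,  24. ]), array([-54. ,  41.1,  24.4])), ((90, 202), array([-54.3,  38.6,  24. ]), array([-54.4,  38.6,  23.7]))] ptr [-46.8 -10.1  23. ]
w4 front [ 0.9 17.1 26. ] pin [ 6.6 12.  66. ] [ 6.7 20.8 66. ]
```

Run:
```python
from h import *
movel(W(16,49.2,3),max_speed=30); wait(0.5); info()
movel(W(10,49.2,3),max_speed=30); info()
clamp(); info()
for x in (7,4,2,0): movel(W(x,49.2,3),max_speed=20); info()
wait(.3); info(); c=snap('wrist','w8')
cv2.imwrite('pics/w8c.png',cv2.resize(c['image'][130:350,180:480],None,fx=2.6,fy=2.6,interpolation=cv2.INTER_CUBIC))
```

```text
t 18.79 stand xyz [16.  49.1  3. ] F [-0.4 -2.6  0.7] gap 85.0 gf 1.3 Tz 0.1
t 19.14 stand xyz [ 9.4 49.1  2.9] F [-2.3 -3.   0.1] gap 85.3 gf 1.4 Tz 0.17
t 19.77 stand xyz [ 0.1 49.1  2.2] F [-69.2  -2.7  51.8] gap 20.0 gf 61.0 Tz -0.09
t 20.07 stand xyz [-0.1 49.1  2.3] F [-49.5  -2.8  35.6] gap 19.1 gf 69.2 Tz -0.26
t 20.38 stand xyz [-0.2 49.1  2.5] F [-29.2  -3.   19.3] gap 18.8 gf 66.1 Tz -0.23
t 20.62 stand xyz [-0.2 49.1  2.6] F [-15.3  -2.6   7.8] gap 19.1 gf 64.2 Tz -0.24
t 20.88 stand xyz [-0.3 49.   2.7] F [-0.6 -3.1 -6.8] gap 18.9 gf 62.4 Tz -0.29
t 21.18 stand xyz [-0.3 49.   2.7] F [ -0.5  -3.3 -10.6] gap 18.8 gf 61.8 Tz -0.29
```

View pics/w8c.png

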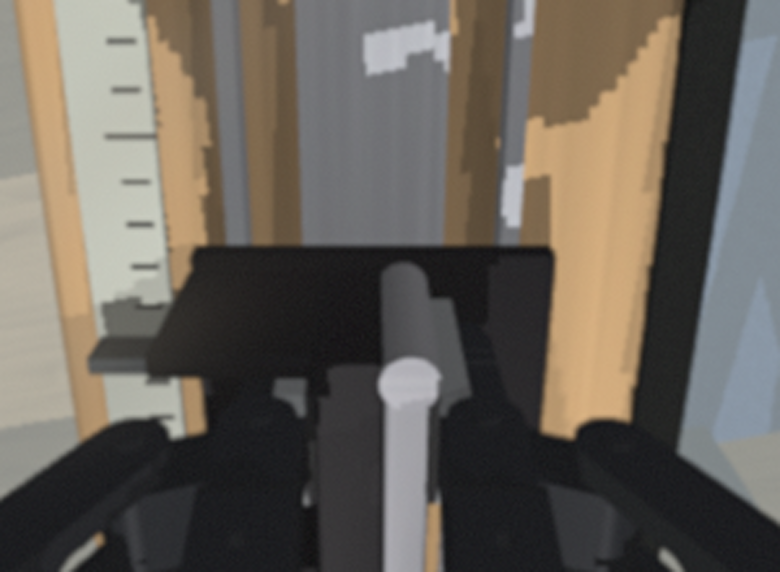

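The lever at (405,470) is flat on the wall and the pads are clamped on both. Last check of leg against clip.

Run:
```python
from h import *
def loc(p): return np.round([*((p[:2]-T)@Rz(Y)[:2,:2]),p[2]],1)
c=load('w8'); f=lambda x,y:(180+x/2.6-.3,130+y/2.6-.3)
print('front',[loc(at_z(c,*f(*p),26)) for p in [(250,249),(480,249)]],'pin',loc(at_z(c,*f(409,383),66)),loc(at_d(c,*f(409,383))))
print('lever dir',[loc(at_z(c,*f(*p),61)) for p in [(386,410),(386,560),(426,410),(422,560)]])
print('clip',[loc(at_d(c,*f(*p))) for p in [(115,350),(115,357),(115,364)]],loc(at_z(c,*f(120,341),24)),loc(at_z(c,*f(120,372),24)))
```

```text
front [array([-25.8,  68.6,  26. ]), array([21.5, 68.6, 26. ])] pin [ 5.1 62.9 66. ] [ 5.2 62.2 64.9]
lever dir [array([ 1.6, 54.3, 61. ]), array([ 1.8, 21.6, 61. ]), array([ 8.4, 54.3, 61. ]), array([ 8.4, 21.6, 61. ])]
clip [array([-57.9,  42.7,  22.6]), array([-57.4,  42. ,  24.4]), array([-57.4,  40.5,  24.9])] [-55.9  45.8  24. ] [-56.8  37.9  24. ]
```

```bash
python3 -c "
from h import *
print(finish_job())"
```

```text
the job is handed in; nothing more can be done
None
```

I handed the job in at about 21 s of the 54 s allowed. The knob was pressed and turned to 1.15 rad. The arm is still holding the leg at the mark (within about 1 mm by the camera) with the lever shut and a grip of about 62 N. I don't have the judge's verdict, and I didn't measure the knob's height after letting go.

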